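Find the packed fly case by feel and box it into the display tray

ROBOT

A 7-joint arm with a two-finger parallel gripper is mounted at the origin on the work surface. World frame = base frame: x ahead of the robot, y to its left, z up, the work surface at z = 0. Lengths are in mm, angles in rad, forces in N, time in s.
With the tool pointing down it reaches from about 350 to 900 mm from the base axis. Payload 7.2 kg.
Tool frame: the origin (TCP) lies midway between the tips of the shut fingers; the grasp point (between the pads) lies 19 mm behind it; z points along the fingers, y is the line along which they close (so a half turn about z gives the same grasp; the last joint's range is limited). The gripper opens to 85 mm and grips with 20 to 120 N. Pads are 22 mm wide; open, the fingers measure 114 mm over their backs; the gripper's body (76 mm by 85 mm) begins 54 mm behind the grasp point. The pads swing forward as they close: fully open they stand 13 mm farther back than shut.
Start: joints at [-1.339, 0.411, -0.013, 1.596, 0.006, 1.134, -0.082], TCP at [184.59, 597.122, 231.297] pointing down, gripper open.
Joint ranges: [-2.95, 2.95], [-0.29, 1.99], [-1.47, 1.44], [0.14, 2.54], [-1.03, 4.17], [0.13, 1.85], [-2.86, 2.86]. Speed limits (rad/s): [2.39, 2.39, 3.01, 3.01, 3.14, 3.14, 3.14].

INTERFACE

Orientations are given as a 3x3 rotation matrix whose columns are the frame's x, y, z axes.
In Python, from plant import * gives the robot as it stands.
- The arm moves only by the tool play_rows, never from a script. Its argument "commands" is a list of rows, each an object with "delta_pos": the shift along the tool's x, y, z in m, a list of three; "yaw": the turn about the tool's z in degrees; "grip": the opening, from 0 (shut) to 1 (fully open). A call has 1 to 12 rows; each row is the pose to reach, as a shift and turn from the pose commanded when the call began, along the tool's axes at that moment; what a row does not reach only later rows make up. A row lasts 1/10 s, in which the tool goes at most 50 mm and 8.59 degrees, less where a joint would pass 70% of its speed; a pose out of reach is approached as far as the arm can. A call with a gripper value outside its range is refused whole. The fingers move at their own pace and stop on an object; "newtons" is the grip in N (left out, the last holds). Time passes only in rows, so rows that repeat a pose let the fingers close. It gives the time, the measured TCP pose, the force, the opening and the grip force at its end, in the units of the state.
- get_state(): the state, without advancing time (a new reading comes with each control period).
- capture(name): name is "scene" or "top" or "wrist"; returns a dict with "image" (480x640x3 uint8, red, green, blue), "z_map" (480x640 float32, mm along the optical axis (not along the pixel's ray), 0 where there is no reading), "camera_matrix" (3x3 intrinsics, pixels), "world_from_camera" (4x4, takes a point from camera to world coordinates). Camera axes: x right, y down, z forward; pixel columns grow to the right and rows downward; lengths in mm; the calibration is good to about 2 mm. A picture is of the moment at which its call begins.
- finish_job(): hands the job in; it is judged then, once.
The state is a dict: "clock": time; "joint_pos": joint angles; "qd": joint speeds; "joint_torque": joint torques, N m; "position": TCP position; "tool_rot": TCP orientation; "ft_force": force on the tool from outside, world axes, zero at the start; "torque": the same for the moment, N m; "grip_width": opening from 0.0 (shut) to 1.0 (fully open); "gripper_force": force on a finger pad.
Only numpy, scipy, OpenCV 4.12 (cv2) and the standard library are available. Lean on these libraries where they do the work, as an engineer would, in place of code of your own. Each camera call takes 0.05 s, during which the arm holds its last target. There are 200 camera calls.

TASK

Two of the three identical fly cases are nearly empty and one is packed with weights: find the packed one by feeling which is hardest to push. Slide it over the ramp into the cardboard display tray until it stops, gently and squarely, against the tray's end wall, and fold both side flaps of the tray up until they stand upright and stay. Leave the two light cases about where they are (a few centimetres of nudging is fine) and do not disturb the thread spool, the small amber bottle and the red bead jar.

Things in the scene. Friction and masses are not known exactly. Their poses are not given: they have to be found in the camera images.
- case_a: one of three identical closed fly cases, dark green plastic, grey lid with a black panel: 70 (x) x 100 (y) x 35 high mm. One is packed with weights (0.75 to 0.95 kg in all), two are nearly empty (0.18 kg); which is which changes every time. Origin: centre of its underside; z up. Too wide and smooth to pick up: push it by its sides
- case_b: one of three identical closed fly cases, dark green plastic, grey lid with a black panel: 70 (x) x 100 (y) x 35 high mm. One is packed with weights (0.75 to 0.95 kg in all), two are nearly empty (0.18 kg); which is which changes every time. Origin: centre of its underside; z up. Too wide and smooth to pick up: push it by its sides
- case_c: one of three identical closed fly cases, dark green plastic, grey lid with a black panel: 70 (x) x 100 (y) x 35 high mm. One is packed with weights (0.75 to 0.95 kg in all), two are nearly empty (0.18 kg); which is which changes every time. Origin: centre of its underside; z up. Too wide and smooth to pick up: push it by its sides
- tray: brown card display tray, fixed: base 90 (x) x 110 (y) mm, 3 thick; end wall 48 mm high, inner face at local y = +55; open end at -y with a ramp at y = -55 to -85, rising from the table to the base. A case goes in lengthwise along y; home, its origin is at local y = +5, x = 0. Both side flaps lean outwards at first. Origin: centre of the underside of the base, on the table; z up
- flap_near (a joint): angle of the near (robot's) side flap of the tray, a rigid card panel 45 high x 104 long x 3 thick mm hinged along its lower edge, 3 mm above the table, on the tray's local x = -45 mm edge. 0 = lying flat outwards, 1.57 = standing upright (mechanical stop at 1.6). It stays where it is left; its edge does not slide easily on a finger, so follow its arc
- flap_far (a joint): angle of the far side flap of the tray, a rigid card panel 45 high x 104 long x 3 thick mm hinged along its lower edge, 3 mm above the table, on the tray's local x = +45 mm edge. 0 = lying flat outwards, 1.57 = standing upright (mechanical stop at 1.6). It stays where it is left; its edge does not slide easily on a finger, so follow its arc
- flap_near_edge (a point): middle of the free edge of the near flap
- flap_far_edge (a point): middle of the free edge of the far flap
- spool: wooden thread spool with blue thread, 48 mm across, 46 high. A bystander, to be left where it is. Origin: centre of its underside
- cement: small amber bottle with a green label and black cap, 36 mm across, 70 high. A bystander, to be left where it is. Origin: centre of its underside
- beads: red bead jar with a steel cap, 52 mm across, 50 high. A bystander, to be left where it is. Origin: centre of its underside

How it is judged:
By the outcome, as a careful person would: the job done as asked, in the order asked, and still so for the second after the job is handed in, with the robot touching nothing.
It also fails if it takes over 69 s, if anything falls off the work surface, if the arm or the gripper's body presses on something with over 40 N, if the wrist force passes 120 N, or if a joint passes its speed limit or range.

## Working session

There is one attempt and no reset: what is moved stays moved. The work goes in short steps, Python scripts to look and compute and a tool call to move; the robot and the scene stay as the last step left them, time stands still between calls to the robot, and variables do not carry over. Pictures are saved under pics/ and viewed, at most 10 in all, crops included, and the job is handed in when it is done.

Besides the shell and the picture viewer there is one more tool, called by a JSON object that holds its "name" and its "arguments". play_rows: Moves the arm, as the interface text tells. Its arguments: {"type":"object","properties":{"commands":{"type":"array","items":{"type":"object","properties":{"delta_pos":{"type":"array","items":{"type":"number"}},"yaw":{"type":"number"},"grip":{"type":"number"}}}},"newtons":{"type":"number"}},"required":["commands"]}

```bash
mkdir -p pics; ls; python3 - <<'E'
from plant import *
import cv2,numpy as np
s=get_state();print({k:np.round(v,3).tolist() for k,v in s.items()})
ims=[]
for n in("top","scene"):
    c=capture(n);np.savez(f"{n}0.npz",**c);print(n,np.round(c["camera_matrix"],1).tolist(),np.round(c["world_from_camera"],3).tolist())
    cv2.imwrite(f"pics/{n}0.png",c["image"][:,:,::-1])
E
```

```text
pics
{'clock': 0.0, 'joint_pos': [-1.339, 0.412, -0.013, 1.597, 0.006, 1.134, -0.082], 'qd': [-0.001, 0.0, -0.001, 0.0, -0.002, -0.002, 0.002], 'joint_torque': [-0.001, -60.062, 0.682, -29.941, 0.014, 0.01, 0.0], 'position': [184.47, 596.637, 230.436], 'tool_rot': [[-0.955, 0.295, -0.0], [0.295, 0.955, -0.002], [-0.0, -0.002, -1.0]], 'ft_force': [0.176, -0.541, -0.182], 'torque': [-0.007, -0.0, 0.037], 'gripper_force': 0.0, 'grip_width': 1.001}
top [[564.7, 0.0, 323.3], [0.0, 564.7, 232.7], [0.0, 0.0, 1.0]] [[-0.028, -0.997, 0.07, 455.39], [-1.0, 0.027, -0.006, 57.218], [0.004, -0.07, -0.998, 1240.411], [0.0, 0.0, 0.0, 1.0]]
scene [[598.6, 0.0, 326.6], [0.0, 598.6, 243.3], [0.0, 0.0, 1.0]] [[0.453, 0.47, -0.758, 1500.317], [0.892, -0.243, 0.382, -401.41], [-0.005, -0.849, -0.529, 691.973], [0.0, 0.0, 0.0, 1.0]]
```

View pics/top0.png

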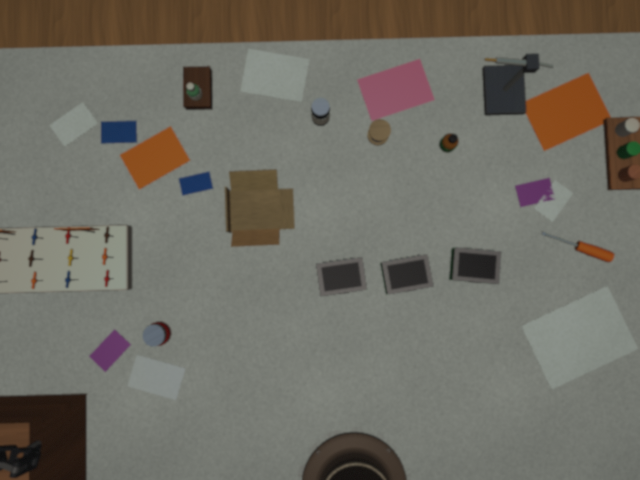

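View pics/scene0.png

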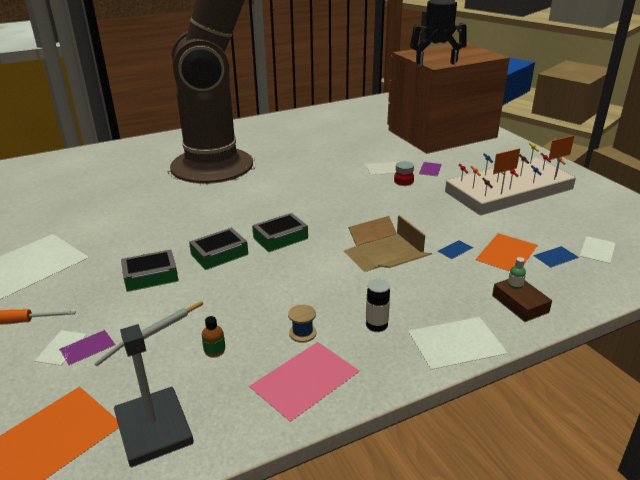

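The top view shows the cases at about (341,276), (407,273) and (476,265). The tray is at (260,207), with its wall on the left (+y) at u≈228 and its ramp on the right at u≈287. The spool is at (379,130), the bottle at (449,142) and the bead jar at (157,334).

```bash
cat > h.py <<'E'
import numpy as np,cv2
def ray(c,uv,z):
    K=c["camera_matrix"];T=c["world_from_camera"]
    uv=np.atleast_2d(np.asarray(uv,float))
    d=np.c_[(uv-K[:2,2])/[K[0,0],K[1,1]],np.ones(len(uv))]@T[:3,:3].T
    o=T[:3,3];return o+d*((z-o[2])/d[:,2])[:,None]
def cloud(c):
    z=c["z_map"];v,u=np.mgrid[:480,:640];K=c["camera_matrix"];T=c["world_from_camera"]
    p=np.stack([(u-K[0,2])/K[0,0]*z,(v-K[1,2])/K[1,1]*z,z],-1)
    return p@T[:3,:3].T+T[:3,3]
def blobs(mask,amin):
    cs,_=cv2.findContours(mask.astype(np.uint8),cv2.RETR_EXTERNAL,cv2.CHAIN_APPROX_NONE)
    return [k[:,0,:] for k in cs if cv2.contourArea(k)>amin]
def rect(P):
    (cx,cy),(w,h),a=cv2.minAreaRect(P[:,:2].astype(np.float32))
    # angle of long side relative to world y
    if w>h: a+=90;w,h=h,w
    a=(a+90)%180-90
    return np.round([cx,cy,w,h,a],1)
def cases(c):
    hsv=cv2.cvtColor(c["image"],cv2.COLOR_RGB2HSV);m=hsv[...,2]<60
    m[:, :300]=0;m[:,520:]=0;m[:235]=0;m[320:]=0
    return [rect(ray(c,b,35)) for b in blobs(m,250)]
E
python3 - <<'E'
from h import *
c=dict(np.load("top0.npz"))
print("panels",*cases(c))
P=cloud(c);z=P[...,2];m=(z>24)&(z<46);m[:235]=0;m[320:]=0;m[:,:300]=0;m[:,530:]=0
for b in blobs(m,300):
    q=P[b[:,1],b[:,0]];print("case z",rect(ray(c,b,35)),np.median(z[m]))
hsv=cv2.cvtColor(c["image"],cv2.COLOR_RGB2HSV)
print("table z",np.median(z[300:320,330:500]))
print(hsv[[185,210,238,210,180,210],[255,255,255,287,210,229]])
# heights along the tray cross sections
print("rows u=258",[(v,*np.round(P[v,258]).astype(int)) for v in range(164,252,4)])
print("cols v=208",[(u,*np.round(P[208,u]).astype(int)) for u in range(220,302,3)])
br=(hsv[...,0]>8)&(hsv[...,0]<25)&(hsv[...,1]>70);br[:160]=0;br[255:]=0;br[:,:218]=0;br[:,305:]=0
for b in blobs(br,300):
    k=cv2.approxPolyDP(b.reshape(-1,1,2).astype(np.int32),2.5,True)[:,0]
    for p in k: print(p,np.round(ray(c,p,3)[0,:2]),np.round(ray(c,p,40)[0,:2]),hsv[p[1],p[0]])
cv2.imwrite("pics/tray.png",cv2.resize(c["image"][150:310,210:510,::-1],None,fx=2.6,fy=2.6,interpolation=cv2.INTER_CUBIC))
E
```

```text
panels [445.9  14.5  47.7  75.6   6.5] [ 447.4 -127.    48.9   76.6    8.4] [ 461.1 -275.8   50.3   78.6   -6.3]
case z [447.   14.   72.4  99.6   6.6] 35.97061122399839
case z [ 448.2 -126.4   72.7  101.     8.5] 35.97061122399839
case z [ 462.2 -274.2   72.7  102.9   -6.8] 35.97061122399839
table z 0.5607488076226446
[[ 20 107  93]
 [ 19 102  95]
 [ 16 126  91]
 [ 19 102  95]
 [110 108  97]
 [ 18 104  54]]
rows u=258 [(164, np.int64(699), np.int64(190), np.int64(-1)), (168, np.int64(689), np.int64(190), np.int64(6)), (172, np.int64(678), np.int64(188), np.int64(21)), (176, np.int64(670), np.int64(189), np.int64(15)), (180, np.int64(661), np.int64(189), np.int64(14)), (184, np.int64(652), np.int64(189), np.int64(13)), (188, np.int64(645), np.int64(190), np.int64(7)), (192, np.int64(636), np.int64(191), np.int64(6)), (196, np.int64(627), np.int64(191), np.int64(4)), (200, np.int64(619), np.int64(192), np.int64(0)), (204, np.int64(609), np.int64(191), np.int64(7)), (208, np.int64(600), np.int64(191), np.int64(11)), (212, np.int64(592), np.int64(192), np.int64(4)), (216, np.int64(583),
[... 1802 characters left out ...]
 (301, np.int64(598), np.int64(97), np.int64(6))]
[275 170] [684. 152.] [677. 149.] [ 20  78 101]
[230 172] [682. 252.] [676. 246.] [20 77 96]
[232 188] [647. 248.] [641. 242.] [ 20 102  95]
[230 191] [640. 253.] [635. 247.] [20 86 86]
[226 189] [645. 261.] [639. 255.] [20 86 71]
[227 230] [554. 261.] [551. 254.] [19 87 79]
[233 234] [545. 248.] [542. 242.] [ 17 110  93]
[232 245] [521. 250.] [519. 244.] [17 95 97]
[278 243] [522. 149.] [520. 146.] [ 17  80 102]
[278 230] [551. 149.] [548. 146.] [ 16 106  99]
[293 227] [557. 116.] [554. 114.] [ 20  75 102]
[291 189] [641. 118.] [635. 116.] [ 20  71 100]
[279 190] [639. 144.] [634. 142.] [20 93 96]
[276 187] [646. 151.] [641. 148.] [20 98 96]
```

View pics/tray.png

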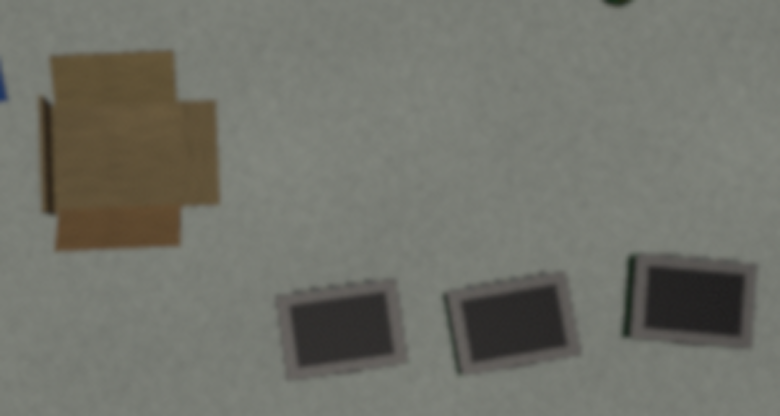

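{"name": "play_rows", "arguments": {"commands": [{"delta_pos":[-0.358,-0.499,0.1],"yaw":-17.2,"grip":0.6},{"delta_pos":[-0.358,-0.499,0.1],"yaw":-17.2,"grip":0.6},{"delta_pos":[-0.358,-0.499,0.1],"yaw":-17.2,"grip":0.6},{"delta_pos":[-0.358,-0.499,0.1],"yaw":-17.2,"grip":0.6},{"delta_pos":[-0.358,-0.499,0.1],"yaw":-17.2,"grip":0.6},{"delta_pos":[-0.358,-0.499,0.1],"yaw":-17.2,"grip":0.6},{"delta_pos":[-0.358,-0.499,0.1],"yaw":-17.2,"grip":0.6},{"delta_pos":[-0.358,-0.499,0.1],"yaw":-17.2,"grip":0.6},{"delta_pos":[-0.358,-0.499,0.1],"yaw":-17.2,"grip":0.6},{"delta_pos":[-0.358,-0.499,0.1],"yaw":-17.2,"grip":0.6},{"delta_pos":[-0.358,-0.499,0.1],"yaw":-17.2,"grip":0.6},{"delta_pos":[-0.358,-0.499,0.1],"yaw":-17.2,"grip":0.6}]}}

```text
clock: 1.3
position: [372.5, 33.6, 134.8]
tool_rot: [[-1.0, -0.001, 0.001], [-0.001, 1.0, 0.0], [-0.001, 0.0, -1.0]]
ft_force: [0.0, 1.0, 0.2]
grip_width: 0.6
gripper_force: 0.0
```

{"name": "play_rows", "arguments": {"commands": [{"delta_pos":[0,0,0.05],"yaw":0,"grip":0.6},{"delta_pos":[0,0,0.1],"yaw":0,"grip":0.6},{"delta_pos":[0,0,0.118],"yaw":0,"grip":0.6},{"delta_pos":[0,0,0.118],"yaw":0,"grip":0.6},{"delta_pos":[0,0,0.118],"yaw":0,"grip":0.6}]}}

```text
clock: 1.8
position: [372.2, 35.3, 17.0]
tool_rot: [[-1.0, -0.0, -0.001], [-0.0, 1.0, -0.0], [0.001, -0.0, -1.0]]
ft_force: [-1.1, -0.8, 0.6]
grip_width: 0.598
gripper_force: 0.0
```

{"name": "play_rows", "arguments": {"commands": [{"delta_pos":[-0.005,0,0],"yaw":0,"grip":0.6},{"delta_pos":[-0.01,0,0],"yaw":0,"grip":0.6},{"delta_pos":[-0.015,0,0],"yaw":0,"grip":0.6},{"delta_pos":[-0.02,0,0],"yaw":0,"grip":0.6},{"delta_pos":[-0.025,0,0],"yaw":0,"grip":0.6}]}}

```text
clock: 2.3
position: [398.1, 35.6, 17.2]
tool_rot: [[-1.0, -0.001, 0.001], [-0.001, 1.0, 0.0], [-0.001, 0.0, -1.0]]
ft_force: [-0.3, 0.3, 1.3]
grip_width: 0.598
gripper_force: 0.0
```

{"name": "play_rows", "arguments": {"commands": [{"delta_pos":[-0.004,0,0],"yaw":0,"grip":0.6},{"delta_pos":[-0.008,0,0],"yaw":0,"grip":0.6}]}}

```text
clock: 2.5
position: [404.8, 35.4, 16.7]
tool_rot: [[-1.0, -0.0, -0.002], [-0.0, 1.0, -0.0], [0.002, -0.0, -1.0]]
ft_force: [-2.3, -0.4, 1.8]
grip_width: 0.598
gripper_force: 1.4
```

{"name": "play_rows", "arguments": {"commands": [{"delta_pos":[-0.004,0,0],"yaw":0,"grip":0.6},{"delta_pos":[-0.008,0,0],"yaw":0,"grip":0.6}]}}

```text
clock: 2.7
position: [413.2, 35.4, 16.7]
tool_rot: [[-1.0, -0.0, -0.001], [-0.0, 1.0, -0.0], [0.001, -0.0, -1.0]]
ft_force: [-1.5, -0.4, 1.5]
grip_width: 0.597
gripper_force: 1.1
```

{"name": "play_rows", "arguments": {"commands": [{"delta_pos":[-0.004,0,0],"yaw":0,"grip":0.6},{"delta_pos":[-0.008,0,0],"yaw":0,"grip":0.6}]}}

```text
clock: 2.9
position: [421.9, 35.5, 16.8]
tool_rot: [[-1.0, -0.0, 0.0], [-0.0, 1.0, -0.0], [-0.0, -0.0, -1.0]]
ft_force: [-0.8, 0.1, -0.4]
grip_width: 0.603
gripper_force: 0.6
```

{"name": "play_rows", "arguments": {"commands": [{"delta_pos":[0.02,0,0],"yaw":0,"grip":0.6},{"delta_pos":[0.04,0,-0.02],"yaw":0,"grip":0.6},{"delta_pos":[0.04,-0.05,-0.04],"yaw":0,"grip":0.6},{"delta_pos":[0.04,-0.1,-0.04],"yaw":0,"grip":0.6},{"delta_pos":[0.04,-0.16,-0.04],"yaw":0,"grip":0.6},{"delta_pos":[0.03,-0.16,0],"yaw":0,"grip":0.6},{"delta_pos":[0.03,-0.16,0],"yaw":0,"grip":0.6},{"delta_pos":[0.025,-0.16,0],"yaw":0,"grip":0.6},{"delta_pos":[0.02,-0.16,0],"yaw":0,"grip":0.6}]}}

```text
clock: 3.8
position: [402.1, -123.7, 17.8]
tool_rot: [[-1.0, -0.001, 0.001], [-0.001, 1.0, 0.0], [-0.001, 0.0, -1.0]]
ft_force: [-1.2, 0.2, -0.1]
grip_width: 0.597
gripper_force: 0.3
```

{"name": "play_rows", "arguments": {"commands": [{"delta_pos":[-0.004,0,0],"yaw":0,"grip":0.6},{"delta_pos":[-0.008,0,0],"yaw":0,"grip":0.6}]}}

```text
clock: 4.0
position: [410.6, -123.5, 18.1]
tool_rot: [[-1.0, -0.002, 0.002], [-0.002, 1.0, 0.0], [-0.002, 0.0, -1.0]]
ft_force: [-1.5, 0.5, 0.7]
grip_width: 0.595
gripper_force: 0.6
```

{"name": "play_rows", "arguments": {"commands": [{"delta_pos":[-0.004,0,0],"yaw":0,"grip":0.6},{"delta_pos":[-0.008,0,0],"yaw":0,"grip":0.6}]}}

```text
clock: 4.2
position: [417.7, -124.1, 17.4]
tool_rot: [[-1.0, -0.001, 0.001], [-0.001, 1.0, 0.0], [-0.001, 0.0, -1.0]]
ft_force: [-1.2, 0.6, 1.5]
grip_width: 0.601
gripper_force: 1.0
```

{"name": "play_rows", "arguments": {"commands": [{"delta_pos":[-0.004,0,0],"yaw":0,"grip":0.6},{"delta_pos":[-0.008,0,0],"yaw":0,"grip":0.6}]}}

```text
clock: 4.4
position: [425.6, -124.5, 16.9]
tool_rot: [[-1.0, -0.0, -0.0], [-0.0, 1.0, 0.0], [0.0, 0.0, -1.0]]
ft_force: [-2.1, 0.8, 0.9]
grip_width: 0.602
gripper_force: 1.0
```

{"name": "play_rows", "arguments": {"commands": [{"delta_pos":[0.02,0,0],"yaw":0,"grip":0.6},{"delta_pos":[0.04,0,-0.02],"yaw":0,"grip":0.6},{"delta_pos":[0.04,-0.05,-0.04],"yaw":0,"grip":0.6},{"delta_pos":[0.04,-0.1,-0.04],"yaw":0,"grip":0.6},{"delta_pos":[0.04,-0.15,-0.04],"yaw":0,"grip":0.6},{"delta_pos":[0.03,-0.15,0],"yaw":0,"grip":0.6},{"delta_pos":[0.03,-0.15,0],"yaw":0,"grip":0.6},{"delta_pos":[0.025,-0.15,0],"yaw":0,"grip":0.6},{"delta_pos":[0.02,-0.15,0],"yaw":0,"grip":0.6}]}}

```text
clock: 5.3
position: [406.3, -274.1, 17.9]
tool_rot: [[-1.0, -0.001, 0.001], [-0.001, 1.0, -0.0], [-0.001, -0.0, -1.0]]
ft_force: [0.2, 0.9, -0.0]
grip_width: 0.603
gripper_force: 0.0
```

{"name": "play_rows", "arguments": {"commands": [{"delta_pos":[-0.004,0,0],"yaw":0,"grip":0.6},{"delta_pos":[-0.008,0,0],"yaw":0,"grip":0.6}]}}

```text
clock: 5.5
position: [413.4, -274.3, 18.0]
tool_rot: [[-1.0, -0.001, 0.0], [-0.001, 1.0, -0.0], [-0.0, -0.0, -1.0]]
ft_force: [-7.0, -1.0, 5.5]
grip_width: 0.601
gripper_force: 3.5
```

{"name": "play_rows", "arguments": {"commands": [{"delta_pos":[-0.004,0,0],"yaw":0,"grip":0.6},{"delta_pos":[-0.008,0,0],"yaw":0,"grip":0.6}]}}

```text
clock: 5.7
position: [420.3, -274.9, 17.7]
tool_rot: [[-1.0, 0.001, -0.001], [0.001, 1.0, -0.0], [0.001, -0.0, -1.0]]
ft_force: [-6.9, -1.4, 5.0]
grip_width: 0.601
gripper_force: 3.4
```

{"name": "play_rows", "arguments": {"commands": [{"delta_pos":[-0.004,0,0],"yaw":0,"grip":0.6},{"delta_pos":[-0.008,0,0],"yaw":0,"grip":0.6}]}}

```text
clock: 5.9
position: [427.9, -274.7, 17.7]
tool_rot: [[-1.0, 0.0, -0.002], [0.0, 1.0, 0.0], [0.002, 0.0, -1.0]]
ft_force: [-9.7, -2.2, 6.9]
grip_width: 0.601
gripper_force: 4.7
```

{"name": "play_rows", "arguments": {"commands": [{"delta_pos":[-0.004,0,0],"yaw":0,"grip":0.6},{"delta_pos":[-0.008,0,0],"yaw":0,"grip":0.6}]}}

```text
clock: 6.1
position: [435.3, -274.3, 17.6]
tool_rot: [[-1.0, 0.0, -0.003], [0.0, 1.0, 0.001], [0.003, 0.001, -1.0]]
ft_force: [-9.6, -0.8, 8.1]
grip_width: 0.602
gripper_force: 4.7
```

Case c is clearly the packed one: about 9 N, against about 1.5 N for the others. I'll keep pushing it in +x.

{"name": "play_rows", "arguments": {"commands": [{"delta_pos":[-0.009,0,0],"yaw":0,"grip":0.6},{"delta_pos":[-0.019,0,0],"yaw":0,"grip":0.6},{"delta_pos":[-0.029,0,0],"yaw":0,"grip":0.6},{"delta_pos":[-0.039,0,0],"yaw":0,"grip":0.6},{"delta_pos":[-0.049,0,0],"yaw":0,"grip":0.6},{"delta_pos":[-0.059,0,0],"yaw":0,"grip":0.6},{"delta_pos":[-0.069,0,0],"yaw":0,"grip":0.6},{"delta_pos":[-0.079,0,0],"yaw":0,"grip":0.6},{"delta_pos":[-0.089,0,0],"yaw":0,"grip":0.6},{"delta_pos":[-0.097,0,0],"yaw":0,"grip":0.6},{"delta_pos":[-0.103,0,0],"yaw":0,"grip":0.6},{"delta_pos":[-0.107,0,0],"yaw":0,"grip":0.6}]}}

```text
clock: 7.3
position: [543.1, -273.9, 17.5]
tool_rot: [[-1.0, -0.001, -0.003], [-0.001, 1.0, 0.001], [0.003, 0.001, -1.0]]
ft_force: [-7.2, 0.6, 4.0]
grip_width: 0.598
gripper_force: 3.9
```

```bash
python3 - <<'E'
from plant import *
from h import *
c=capture("top");np.savez("top1.npz",**c)
w=capture("wrist");print(np.round(w["world_from_camera"],2).tolist(),np.round(w["camera_matrix"],0).tolist())
cv2.imwrite("pics/top1.png",cv2.resize(c["image"][150:320,215:535,::-1],None,fx=2.5,fy=2.5,interpolation=cv2.INTER_CUBIC))
print(get_state()["position"])
E
```

```text
[[-0.0, 0.95, 0.3, 466.42], [1.0, 0.0, 0.0, -272.76], [0.0, 0.3, -0.95, 160.53], [0.0, 0.0, 0.0, 1.0]] [[399.0, 0.0, 330.0], [0.0, 399.0, 241.0], [0.0, 0.0, 1.0]]
[ 543.92149617 -273.91944434   17.4979722 ]
```

View pics/top1.png

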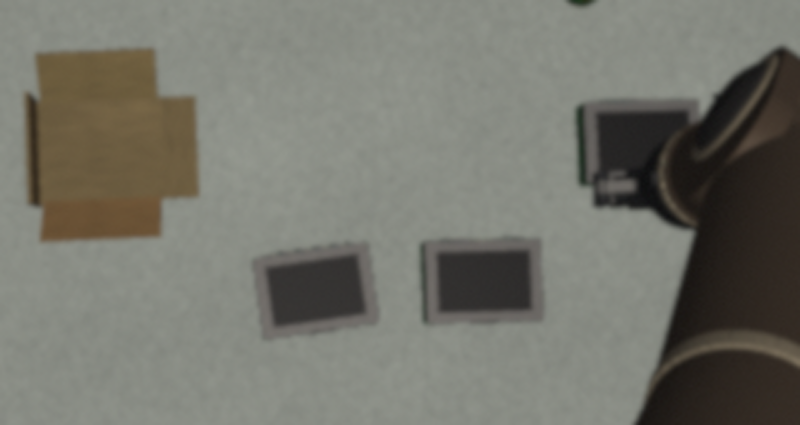

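The tray's base corners sit at crop positions (40,199), (162,197), (157,97) and (37,99), and its ramp ends at (195,97) and (198,196). Case c is square at (640,145). The light cases have barely moved.

```bash
python3 - <<'E'
from h import *
c=dict(np.load("top1.npz"))
def w(p,z): return np.round(ray(c,[p[0]/2.5+215-.3,p[1]/2.5+150-.3],z)[0,:2],1)
for n,p,z in [("nl",(40,199),3),("nr",(162,197),3),("fr",(157,97),3),("fl",(37,99),3),("rampf",(195,97),0),("rampn",(198,196),0),("wallf",(27,93),48),("walln",(31,205),48),("flapfr",(155,49),20),("flapfl",(36,54),20),("flapnr",(162,236),30),("flapnl",(41,241),30)]: print(n,w(p,z))
P=cloud(c);z=P[...,2]
m=(z>38)&(z<60);m[:180]=0;m[240:]=0;m[:,:218]=0;m[:,240:]=0
print("wall",*[rect(ray(c,b,48)) for b in blobs(m,20)])
hsv=cv2.cvtColor(c["image"],cv2.COLOR_RGB2HSV).astype(int)
h=hsv[...,0];s=hsv[...,1];v=hsv[...,2]
im=c["image"].astype(float)
# hinge lines: strongest vertical gradient of colour
g=cv2.GaussianBlur(im,(0,0),1)
for col in range(240,276,5):
    d=np.abs(np.diff(g[:,col],axis=0)).sum(1)
    a=222+np.argmax(d[222:236]);b=182+np.argmax(d[182:196]);e=165+np.argmax(d[165:178]);f=238+np.argmax(d[238:252])
    print(col,"near hinge",np.round(ray(c,(col,a+.5),3)[0,:2]),d[a].round(),"far",np.round(ray(c,(col,b+.5),3)[0,:2]),d[b].round(), "edges far z20",np.round(ray(c,(col,e+.5),20)[0,0]),"near z30",np.round(ray(c,(col,f+.5),30)[0,0]))
for row in range(194,228,6):
    d=np.abs(np.diff(g[row],axis=0)).sum(1);a=285+np.argmax(d[285:302]);print(row,np.round(ray(c,(a+.5,row),0)[0,:2],1))
# flap surface heights
for nm,r0,r1,hx in (("near",231,246,-1),("far",172,186,1)):
    q=P[r0:r1,240:272].reshape(-1,3);q=q[(q[:,2]<60)];k=np.polyfit(q[:,0],q[:,2],1);print(nm,k,np.degrees(np.arctan(k[0])))
E
```

```text
nl [555.3 252.4]
nr [554.2 145.2]
fr [642.9 147.7]
fl [644.  253.6]
rampf [642.4 114.3]
rampn [554.4 113.7]
wallf [642.5 254.9]
walln [546.8 253. ]
flapfr [682.6 147.3]
flapfl [681.  251.1]
flapnr [518.5 144.1]
flapnl [517.  247.9]
wall [596.3 254.    5.8  96.2 -89.2]
240 near hinge [552. 232.] 7.0 far [636. 231.] 2.0 edges far z20 682.0 near z30 518.0
245 near hinge [552. 221.] 6.0 far [634. 220.] 2.0 edges far z20 682.0 near z30 517.0
250 near hinge [554. 210.] 7.0 far [642. 208.] 6.0 edges far z20 684.0 near z30 517.0
255 near hinge [553. 199.] 7.0 far [642. 197.] 6.0 edges far z20 683.0 near z30 517.0
260 near hinge [555. 188.] 5.0 far [635. 186.] 5.0 edges far z20 683.0 near z30 519.0
265 near hinge [555. 177.] 5.0 far [641. 175.] 5.0 edges far z20 685.0 near z30 518.0
270 near hinge [555. 166.] 5.0 far [641. 164.] 7.0 edges far z20 685.0 near z30 518.0
275 near hinge [554. 155.] 5.0 far [639. 153.] 4.0 edges far z20 684.0 near z30 518.0
194 [630.2 115. ]
200 [616.8 113.1]
206 [603.4 113.5]
212 [590.1 113.8]
218 [576.8 114.1]
224 [563.5 112.2]
near [ -0.65667997 371.81126269] -33.292104335559415
far [   0.46667451 -292.32573096] 25.01726237555554
```

```bash
python3 - <<'E'
from h import *
c=dict(np.load("top1.npz"))
g=cv2.GaussianBlur(c["image"].astype(float),(0,0),1).sum(2)
for col in (460,468,476,484):
    d=np.diff(g[:,col]);a=182+np.argmin(d[182:200]);print(col,"bg->lid",a,np.round(ray(c,(col,a+.5),35)[0,:2],1), "profile",np.round(g[182:206:2,col]))
m=cv2.cvtColor(c["image"],cv2.COLOR_RGB2HSV)[...,2]<60;m[:,:440]=0;m[:,490:]=0;m[:180]=0;m[222:]=0
for b in blobs(m,100):
    q=ray(c,b,35);print("panel",q.min(0),q.max(0))
q=ray(c,[[447.5,191],[447.5,224]],35);print(q)
E
```

```text
460 bg->lid 194 [ 614.4 -246.9] profile [409. 410. 410. 384. 314. 277. 217. 134. 109. 108. 109. 110.]
468 bg->lid 194 [ 614.  -264.2] profile [416. 412. 409. 382. 314. 275. 206. 126. 106. 106. 107. 106.]
476 bg->lid 194 [ 613.5 -281.4] profile [412. 413. 413. 388. 326. 276. 198. 119. 104. 104. 105. 104.]
484 bg->lid 193 [ 615.2 -298.7] profile [411. 416. 416. 385. 314. 264. 183. 113. 101. 104. 117. 138.]
panel [ 555.52330362 -309.36185506   35.        ] [ 613.58746086 -229.34602884   35.        ]
[[ 622.75021989 -220.33115909   35.        ]
 [ 551.49381142 -217.26119144   35.        ]]
```

{"name": "play_rows", "arguments": {"commands": [{"delta_pos":[-0.005,0,0],"yaw":0,"grip":0.6},{"delta_pos":[-0.008,0,0],"yaw":0,"grip":0.6},{"delta_pos":[-0.008,0,0],"yaw":0,"grip":0.6},{"delta_pos":[0.02,0,0],"yaw":0,"grip":0.6},{"delta_pos":[0.04,0,-0.04],"yaw":0,"grip":0.4},{"delta_pos":[0.04,0,-0.08],"yaw":0,"grip":0.4}]}}

```text
clock: 8.0
position: [501.4, -274.3, 97.1]
tool_rot: [[-1.0, 0.001, -0.003], [0.001, 1.0, 0.001], [0.003, 0.001, -1.0]]
ft_force: [2.4, -0.7, 0.7]
grip_width: 0.401
gripper_force: 0.0
```

```bash
python3 -c "
from plant import *
s=get_state();print(s['joint_pos'],s['position'])"
```

```text
[ 0.13539377  0.49107539  0.37338198  1.87845854 -0.23720955  0.81864132
  2.20180394] [ 501.35970016 -274.27892906   97.11915503]
```

{"name": "play_rows", "arguments": {"commands": [{"delta_pos":[-0.03,-0.03,0],"yaw":8.5,"grip":0.4},{"delta_pos":[-0.06,-0.06,0],"yaw":17,"grip":0.4},{"delta_pos":[-0.096,-0.081,0],"yaw":25.5,"grip":0.4},{"delta_pos":[-0.096,-0.081,0],"yaw":34,"grip":0.4},{"delta_pos":[-0.096,-0.081,0],"yaw":42.5,"grip":0.4},{"delta_pos":[-0.096,-0.081,0],"yaw":51,"grip":0.4},{"delta_pos":[-0.096,-0.081,0],"yaw":59.5,"grip":0.4},{"delta_pos":[-0.096,-0.081,0],"yaw":68,"grip":0.4},{"delta_pos":[-0.096,-0.081,0],"yaw":76.5,"grip":0.4},{"delta_pos":[-0.096,-0.081,0],"yaw":85,"grip":0.4},{"delta_pos":[-0.096,-0.081,0],"yaw":90,"grip":0.4},{"delta_pos":[-0.096,-0.081,0.04],"yaw":90,"grip":0.4}]}}

```text
clock: 9.2
position: [604.8, -357.2, 62.2]
tool_rot: [[0.001, 1.0, 0.01], [1.0, -0.001, -0.005], [-0.005, 0.01, -1.0]]
ft_force: [1.3, -0.4, -0.2]
grip_width: 0.401
gripper_force: 0.0
```

{"name": "play_rows", "arguments": {"commands": [{"delta_pos":[0,-0.006,0.03],"yaw":0,"grip":0.4},{"delta_pos":[0,-0.006,0.046],"yaw":0,"grip":0.4},{"delta_pos":[0,-0.006,0.046],"yaw":0,"grip":0.4},{"delta_pos":[0,-0.006,0.046],"yaw":0,"grip":0.4}]}}

```text
clock: 9.6
position: [595.5, -355.8, 12.0]
tool_rot: [[-0.001, 1.0, 0.001], [1.0, 0.001, -0.001], [-0.001, 0.001, -1.0]]
ft_force: [0.3, 0.1, 1.1]
grip_width: 0.398
gripper_force: 0.0
```

{"name": "play_rows", "arguments": {"commands": [{"delta_pos":[0.01,0,0],"yaw":0,"grip":0.4},{"delta_pos":[0.02,0,0],"yaw":0,"grip":0.4},{"delta_pos":[0.027,0,0],"yaw":0,"grip":0.4},{"delta_pos":[0.035,0,0],"yaw":0,"grip":0.4},{"delta_pos":[0.045,0,0],"yaw":0,"grip":0.4},{"delta_pos":[0.055,0,0],"yaw":0,"grip":0.4}]}}

```text
clock: 10.2
position: [594.8, -301.9, 12.1]
tool_rot: [[0.0, 1.0, 0.002], [1.0, -0.0, -0.004], [-0.004, 0.002, -1.0]]
ft_force: [0.3, -5.9, 1.5]
grip_width: 0.399
gripper_force: 2.9
```

Pushing well; I'll continue toward the ramp, 290 mm to go.

{"name": "play_rows", "arguments": {"commands": [{"delta_pos":[0.012,0,0],"yaw":0,"grip":0.4},{"delta_pos":[0.024,0,0],"yaw":0,"grip":0.4},{"delta_pos":[0.036,0,0],"yaw":0,"grip":0.4},{"delta_pos":[0.048,0,0],"yaw":0,"grip":0.4},{"delta_pos":[0.06,0,0],"yaw":0,"grip":0.4},{"delta_pos":[0.072,0,0],"yaw":0,"grip":0.4},{"delta_pos":[0.084,0,0],"yaw":0,"grip":0.4},{"delta_pos":[0.096,0,0],"yaw":0,"grip":0.4},{"delta_pos":[0.108,0,0],"yaw":0,"grip":0.4},{"delta_pos":[0.12,0,0],"yaw":0,"grip":0.4},{"delta_pos":[0.132,0,0],"yaw":0,"grip":0.4},{"delta_pos":[0.144,0,0],"yaw":0,"grip":0.4}]}}

```text
clock: 11.4
position: [594.9, -157.9, 12.1]
tool_rot: [[0.001, 1.0, 0.002], [1.0, -0.001, -0.003], [-0.003, 0.002, -1.0]]
ft_force: [-1.0, -6.9, 2.2]
grip_width: 0.397
gripper_force: 3.2
```

{"name": "play_rows", "arguments": {"commands": [{"delta_pos":[0.012,0,0],"yaw":0,"grip":0.4},{"delta_pos":[0.024,0,0],"yaw":0,"grip":0.4},{"delta_pos":[0.036,0,0],"yaw":0,"grip":0.4},{"delta_pos":[0.048,0,0],"yaw":0,"grip":0.4},{"delta_pos":[0.06,0,0],"yaw":0,"grip":0.4},{"delta_pos":[0.072,0,0],"yaw":0,"grip":0.4},{"delta_pos":[0.084,0,0],"yaw":0,"grip":0.4},{"delta_pos":[0.096,0,0],"yaw":0,"grip":0.4},{"delta_pos":[0.108,0,0],"yaw":0,"grip":0.4},{"delta_pos":[0.117,0,0],"yaw":0,"grip":0.4},{"delta_pos":[0.123,0,0],"yaw":0,"grip":0.4},{"delta_pos":[0.126,0,0],"yaw":0,"grip":0.4}]}}

```text
clock: 12.6
position: [594.9, -31.6, 12.0]
tool_rot: [[0.0, 1.0, 0.002], [1.0, -0.0, -0.002], [-0.002, 0.002, -1.0]]
ft_force: [0.9, -6.8, 2.4]
grip_width: 0.398
gripper_force: 3.4
```

```bash
python3 - <<'E'
from plant import *
from h import *
c=capture("top");np.savez("top2.npz",**c);w=capture("wrist");np.savez("w2.npz",**w)
print(get_state()["position"])
im=np.hstack([cv2.resize(c["image"][150:310,215:375],None,fx=2.5,fy=2.5,interpolation=cv2.INTER_CUBIC),cv2.resize(w["image"],(400,300))[:,:] if 0 else cv2.copyMakeBorder(cv2.resize(w["image"],(400,300)),0,100,0,0,0)])
cv2.imwrite("pics/top2.png",im[...,::-1])
E
```

```text
[594.97046532 -31.19382675  11.94687754]
```

View pics/top2.png

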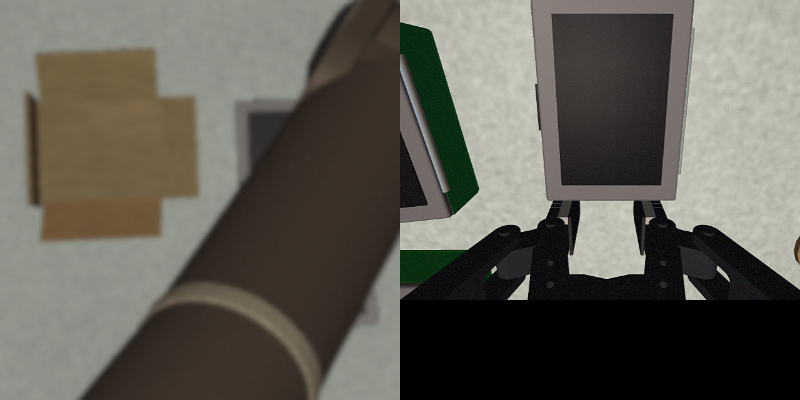

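The top view shows the case short of the ramp, with its front edge at crop u≈237. The wrist view shows it square against both fingertips, with its rear edge from (549,198) to (675,198).

```bash
python3 - <<'E'
from h import *
w=dict(np.load("w2.npz"))
s=1.6
for p in [(549,199),(675,199),(532,5),(692,5),(553,15),(674,15),(562,185),(660,185)]:
    print(p,np.round(ray(w,[(p[0]-400)*s,p[1]*s],35)[0,:2],1))
c=dict(np.load("top2.npz"))
print([np.round(ray(c,[p[0]/2.5+215-.3,p[1]/2.5+150-.3],35)[0,:2],1).tolist() for p in [(237,101),(240,188)]])
E
```

```text
(549, 199) [563.8 -17.4]
(675, 199) [631.4 -17.6]
(532, 5) [563.   74.5]
(692, 5) [631.   74.6]
(553, 15) [571.6  70.8]
(674, 15) [623.6  70.8]
(562, 185) [571.2  -9.2]
(660, 185) [622.8  -9.3]
[[632.7, 76.6], [557.5, 76.0]]
```

{"name": "play_rows", "arguments": {"commands": [{"delta_pos":[0.01,0,0],"yaw":-0.4,"grip":0.4},{"delta_pos":[0.022,0,0],"yaw":-0.8,"grip":0.4},{"delta_pos":[0.034,0,0],"yaw":-0.8,"grip":0.4},{"delta_pos":[0.046,0,0],"yaw":-0.8,"grip":0.4},{"delta_pos":[0.058,0,0],"yaw":-0.8,"grip":0.4},{"delta_pos":[0.07,0,0],"yaw":-0.8,"grip":0.4},{"delta_pos":[0.082,0,0],"yaw":-0.8,"grip":0.4},{"delta_pos":[0.094,0,0],"yaw":-0.8,"grip":0.4},{"delta_pos":[0.106,0,0],"yaw":-0.8,"grip":0.4},{"delta_pos":[0.116,0,0],"yaw":-0.8,"grip":0.4},{"delta_pos":[0.124,0,0],"yaw":-0.8,"grip":0.4},{"delta_pos":[0.13,0,0],"yaw":-0.8,"grip":0.4}]}}

```text
clock: 13.9
position: [594.7, 98.2, 11.8]
tool_rot: [[-0.013, 1.0, 0.002], [1.0, 0.013, -0.002], [-0.002, 0.002, -1.0]]
ft_force: [0.4, -7.6, 4.5]
grip_width: 0.401
gripper_force: 3.8
```

{"name": "play_rows", "arguments": {"commands": [{"delta_pos":[0.006,0,0],"yaw":0,"grip":0.4},{"delta_pos":[0.012,0,0],"yaw":0,"grip":0.4},{"delta_pos":[0.018,0,0],"yaw":0,"grip":0.4},{"delta_pos":[0.023,0,0],"yaw":0,"grip":0.4},{"delta_pos":[0.026,0,0],"yaw":0,"grip":0.4}]}}

```text
clock: 14.4
position: [594.3, 124.0, 11.8]
tool_rot: [[-0.013, 1.0, 0.002], [1.0, 0.013, -0.002], [-0.002, 0.002, -1.0]]
ft_force: [0.8, -8.4, 5.3]
grip_width: 0.401
gripper_force: 3.9
```

```bash
python3 - <<'E'
from plant import *
from h import *
w=capture("wrist");np.savez("w3.npz",**w);c=capture("top");np.savez("top3.npz",**c)
s=get_state();print(s["position"],s["ft_force"],s["tool_rot"])
cv2.imwrite("pics/w3.png",w["image"][...,::-1])
E
```

```text
[594.27904846 124.48818343  11.73792017] [ 0.91943127 -5.55813856  4.70404754] [[-0.0135682   0.99990676  0.00154038]
 [ 0.99990692  0.01357037 -0.001412  ]
 [-0.00143277  0.00152108 -0.99999782]]
```

View pics/w3.png

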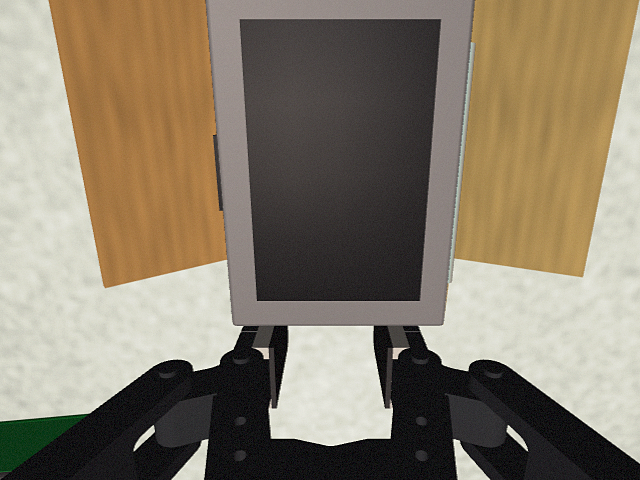

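The case lies between the flaps, square to the fingers; the flap ends are at (104,287) and (583,276). I'll creep the rest of the way to the wall.

{"name": "play_rows", "arguments": {"commands": [{"delta_pos":[0.004,0,0],"yaw":0,"grip":0.4},{"delta_pos":[0.007,0,0],"yaw":0,"grip":0.4},{"delta_pos":[0.01,0,0],"yaw":0,"grip":0.4},{"delta_pos":[0.012,0,0],"yaw":0,"grip":0.4}]}}

```text
clock: 14.9
position: [594.1, 135.7, 11.8]
tool_rot: [[-0.013, 1.0, 0.001], [1.0, 0.013, -0.002], [-0.002, 0.001, -1.0]]
ft_force: [-0.3, -6.9, 4.9]
grip_width: 0.399
gripper_force: 3.9
```

{"name": "play_rows", "arguments": {"commands": [{"delta_pos":[0.0015,0,0],"yaw":0,"grip":0.4},{"delta_pos":[0.003,0,0],"yaw":0,"grip":0.4}]}}

```text
clock: 15.1
position: [594.0, 138.5, 11.7]
tool_rot: [[-0.013, 1.0, 0.001], [1.0, 0.013, -0.002], [-0.002, 0.001, -1.0]]
ft_force: [0.1, -8.3, 4.5]
grip_width: 0.405
gripper_force: 3.9
```

{"name": "play_rows", "arguments": {"commands": [{"delta_pos":[0.0015,0,0],"yaw":0,"grip":0.4},{"delta_pos":[0.003,0,0],"yaw":0,"grip":0.4}]}}

```text
clock: 15.3
position: [594.0, 141.4, 11.8]
tool_rot: [[-0.013, 1.0, 0.001], [1.0, 0.013, -0.002], [-0.002, 0.001, -1.0]]
ft_force: [0.6, -6.7, 4.9]
grip_width: 0.4
gripper_force: 3.9
```

{"name": "play_rows", "arguments": {"commands": [{"delta_pos":[0.001,0,0],"yaw":0,"grip":0.4},{"delta_pos":[0.002,0,0],"yaw":0,"grip":0.4}]}}

```text
clock: 15.5
position: [594.0, 143.0, 11.8]
tool_rot: [[-0.013, 1.0, 0.002], [1.0, 0.013, -0.003], [-0.003, 0.001, -1.0]]
ft_force: [0.5, -9.3, 5.6]
grip_width: 0.402
gripper_force: 5.2
```

{"name": "play_rows", "arguments": {"commands": [{"delta_pos":[0.001,0,0],"yaw":0,"grip":0.4}]}}

```text
clock: 15.6
position: [594.0, 143.0, 11.8]
tool_rot: [[-0.012, 1.0, 0.002], [1.0, 0.012, -0.004], [-0.004, 0.001, -1.0]]
ft_force: [-0.3, -13.9, 5.7]
grip_width: 0.402
gripper_force: 6.4
```

{"name": "play_rows", "arguments": {"commands": [{"delta_pos":[0.001,0,0],"yaw":0,"grip":0.4}]}}

```text
clock: 15.7
position: [594.0, 143.0, 11.8]
tool_rot: [[-0.011, 1.0, 0.002], [1.0, 0.012, -0.005], [-0.005, 0.002, -1.0]]
ft_force: [-0.6, -14.4, 4.3]
grip_width: 0.397
gripper_force: 7.5
```

The case met the wall at TCP y=143, where the force rose while the arm stopped. I'll back off and go round to the near flap, turning 90°.

{"name": "play_rows", "arguments": {"commands": [{"delta_pos":[-0.015,0,0],"yaw":0,"grip":0.4},{"delta_pos":[-0.035,0,-0.02],"yaw":0,"grip":0.2},{"delta_pos":[-0.035,0,-0.06],"yaw":-8,"grip":0.2},{"delta_pos":[-0.035,0,-0.09],"yaw":-16,"grip":0.2},{"delta_pos":[0,-0.03,-0.09],"yaw":-24,"grip":0.2},{"delta_pos":[0.03,-0.06,-0.09],"yaw":-32,"grip":0.2},{"delta_pos":[0.056,-0.1,-0.09],"yaw":-40,"grip":0.2},{"delta_pos":[0.056,-0.11,-0.09],"yaw":-48,"grip":0.2},{"delta_pos":[0.056,-0.11,-0.09],"yaw":-56,"grip":0.2},{"delta_pos":[0.056,-0.11,-0.09],"yaw":-64,"grip":0.2},{"delta_pos":[0.056,-0.11,-0.09],"yaw":-72,"grip":0.2},{"delta_pos":[0.056,-0.11,-0.09],"yaw":-80,"grip":0.2}]}}

```text
clock: 16.9
position: [482.0, 202.6, 101.1]
tool_rot: [[-0.988, 0.153, -0.001], [0.153, 0.988, 0.001], [0.001, 0.001, -1.0]]
ft_force: [-0.4, -0.1, -1.1]
grip_width: 0.204
gripper_force: 0.0
```

{"name": "play_rows", "arguments": {"commands": [{"delta_pos":[0,0,0],"yaw":-8,"grip":0.2},{"delta_pos":[0,0,0.02],"yaw":-10,"grip":0.2},{"delta_pos":[0,0,0.02],"yaw":-10,"grip":0.2}]}}

```text
clock: 17.2
position: [481.0, 201.9, 79.6]
tool_rot: [[-1.0, -0.015, -0.003], [-0.015, 1.0, -0.0], [0.003, -0.0, -1.0]]
ft_force: [-0.0, -0.0, -0.2]
grip_width: 0.199
gripper_force: 0.0
```

```bash
python3 - <<'E'
from plant import *
from h import *
w=capture("wrist");np.savez("w4.npz",**w);c=capture("scene");np.savez("s4.npz",**c)
s=get_state();print(s["position"],s["ft_force"],s["tool_rot"],s["joint_pos"])
cv2.imwrite("pics/w4.png",np.hstack([cv2.resize(w["image"],(400,300)),c["image"][120:420,220:620]])[...,::-1])
E
```

```text
[482.19910341 201.91809573  80.95475214] [0.90984915 0.2237563  0.35920264] [[-9.99913917e-01 -1.30686207e-02 -1.17024129e-03]
 [-1.30685104e-02  9.99914598e-01 -1.01791541e-04]
 [ 1.17147163e-03 -8.64894684e-05 -9.99999310e-01]] [-0.83479325  0.45351379  0.44380616  2.0126092  -0.28468208  0.73584525
  1.36677429]
```

View pics/w4.png

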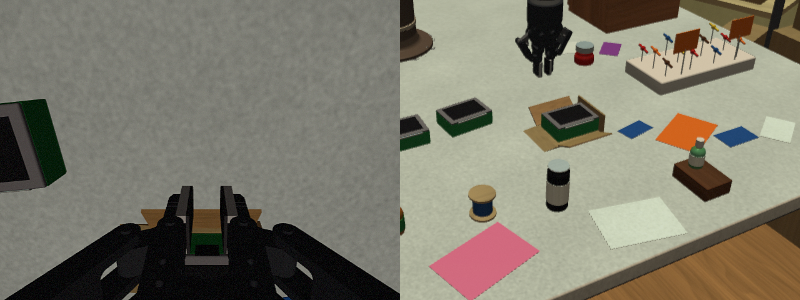

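The scene view shows the case home in the tray against the end wall. In the wrist view the near flap's edge runs from (141,209) to (262,209).

```bash
python3 - <<'E'
from h import *
w=dict(np.load("w4.npz"))
for z in (26,30,33): print(z,np.round(ray(w,[[141*1.6,209*1.6],[262*1.6,209*1.6]],z)[:,:2],1).tolist())
E
```

```text
26 [[520.9, 145.6], [519.3, 253.6]]
30 [[518.5, 146.7], [516.9, 252.5]]
33 [[516.8, 147.6], [515.2, 251.8]]
```

{"name": "play_rows", "arguments": {"commands": [{"delta_pos":[0,0,0.035],"yaw":0,"grip":0.2},{"delta_pos":[0,0,0.064],"yaw":0,"grip":0.2},{"delta_pos":[0,0,0.064],"yaw":0,"grip":0.2},{"delta_pos":[-0.01,0,0.064],"yaw":0,"grip":0.2},{"delta_pos":[-0.02,0,0.064],"yaw":0,"grip":0.2}]}}

```text
clock: 17.8
position: [504.8, 202.8, 18.7]
tool_rot: [[-1.0, -0.014, 0.002], [-0.014, 1.0, 0.001], [-0.002, 0.001, -1.0]]
ft_force: [0.3, 0.0, 0.8]
grip_width: 0.198
gripper_force: 0.0
```

{"name": "play_rows", "arguments": {"commands": [{"delta_pos":[-0.004,0,0],"yaw":0,"grip":0.2},{"delta_pos":[-0.0074,0,-0.0036],"yaw":0,"grip":0.2},{"delta_pos":[-0.011,0,-0.0068],"yaw":0,"grip":0.2},{"delta_pos":[-0.0146,0,-0.0096],"yaw":0,"grip":0.2},{"delta_pos":[-0.0187,0,-0.012],"yaw":0,"grip":0.2},{"delta_pos":[-0.0229,0,-0.014],"yaw":0,"grip":0.2},{"delta_pos":[-0.0274,0,-0.0156],"yaw":0,"grip":0.2},{"delta_pos":[-0.032,0,-0.0166],"yaw":0,"grip":0.2}]}}

```text
clock: 18.6
position: [535.3, 202.6, 33.6]
tool_rot: [[-1.0, -0.014, 0.0], [-0.014, 1.0, -0.0], [-0.0, -0.0, -1.0]]
ft_force: [-0.0, -0.8, -0.6]
grip_width: 0.198
gripper_force: 0.2
```

{"name": "play_rows", "arguments": {"commands": [{"delta_pos":[-0.003,0,-0.0005],"yaw":0,"grip":0.2},{"delta_pos":[-0.006,0,-0.0007],"yaw":0,"grip":0.2}]}}

```text
clock: 18.8
position: [541.0, 202.7, 34.1]
tool_rot: [[-1.0, -0.014, -0.0], [-0.014, 1.0, -0.0], [0.0, -0.0, -1.0]]
ft_force: [-1.1, -0.3, -0.9]
grip_width: 0.2
gripper_force: 0.3
```

```bash
python3 - <<'E'
from plant import *
from h import *
w=capture("wrist");c=capture("scene");np.savez("s5.npz",**c)
s=get_state();print(s["position"],s["ft_force"])
cv2.imwrite("pics/s5.png",np.hstack([cv2.resize(w["image"],(400,300)),cv2.resize(c["image"][200:290,330:450],(400,300),interpolation=cv2.INTER_CUBIC)])[...,::-1])
E
```

```text
[541.23750299 202.63831784  34.09365667] [0.3395236  0.46284588 0.25770371]
```

View pics/s5.png

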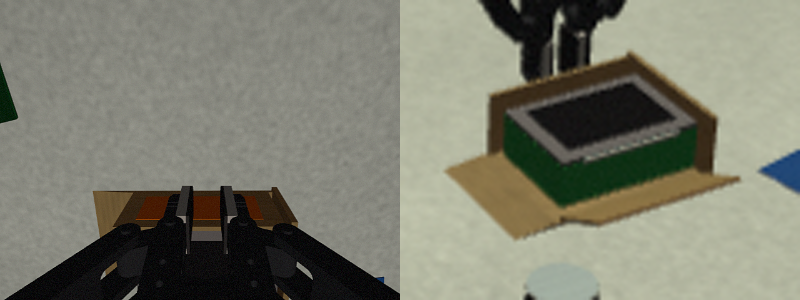

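The near flap is up, almost upright: the scene crop shows it level with the case lid on the left side. I'll nudge it to its stop.

{"name": "play_rows", "arguments": {"commands": [{"delta_pos":[-0.001,0,0],"yaw":0,"grip":0.2},{"delta_pos":[-0.002,0,0],"yaw":0,"grip":0.2}]}}

```text
clock: 19.1
position: [542.1, 202.7, 34.0]
tool_rot: [[-1.0, -0.014, -0.001], [-0.014, 1.0, -0.0], [0.001, -0.0, -1.0]]
ft_force: [-3.7, -0.6, 2.5]
grip_width: 0.199
gripper_force: 1.8
```

{"name": "play_rows", "arguments": {"commands": [{"delta_pos":[-0.001,0,0],"yaw":0,"grip":0.2},{"delta_pos":[-0.001,0,0],"yaw":0,"grip":0.2}]}}

```text
clock: 19.3
position: [542.3, 202.7, 33.9]
tool_rot: [[-1.0, -0.015, -0.003], [-0.015, 1.0, -0.0], [0.003, -0.0, -1.0]]
ft_force: [-5.0, -0.5, 3.8]
grip_width: 0.2
gripper_force: 2.8
```

{"name": "play_rows", "arguments": {"commands": [{"delta_pos":[-0.001,0,0],"yaw":0,"grip":0.2},{"delta_pos":[-0.001,0,0],"yaw":0,"grip":0.2}]}}

```text
clock: 19.5
position: [542.4, 202.8, 33.9]
tool_rot: [[-1.0, -0.015, -0.005], [-0.015, 1.0, -0.0], [0.005, -0.0, -1.0]]
ft_force: [-9.0, -0.8, 6.7]
grip_width: 0.198
gripper_force: 4.3
```

Stop reached: 9 N with no more travel. Now over to the far flap.

{"name": "play_rows", "arguments": {"commands": [{"delta_pos":[0.01,0,0],"yaw":0,"grip":0.2},{"delta_pos":[0.035,0,0],"yaw":0,"grip":0.2},{"delta_pos":[0.035,0,-0.045],"yaw":0,"grip":0.2},{"delta_pos":[0.02,0,-0.09],"yaw":0,"grip":0.2},{"delta_pos":[-0.03,0,-0.09],"yaw":0,"grip":0.2},{"delta_pos":[-0.08,0,-0.09],"yaw":0,"grip":0.2},{"delta_pos":[-0.13,0,-0.09],"yaw":0,"grip":0.2},{"delta_pos":[-0.175,0,-0.09],"yaw":0,"grip":0.2},{"delta_pos":[-0.18,0,-0.045],"yaw":0,"grip":0.2},{"delta_pos":[-0.18,0,-0.045],"yaw":0,"grip":0.2},{"delta_pos":[-0.18,0,-0.045],"yaw":0,"grip":0.2}]}}

```text
clock: 20.6
position: [723.5, 205.2, 78.0]
tool_rot: [[-1.0, -0.014, -0.003], [-0.014, 1.0, -0.001], [0.003, -0.001, -1.0]]
ft_force: [0.5, 0.4, 0.5]
grip_width: 0.198
gripper_force: 0.0
```

```bash
python3 - <<'E'
from plant import *
from h import *
w=capture("wrist");c=capture("scene");np.savez("w6.npz",**w)
s=get_state();print(s["position"],s["ft_force"])
cv2.imwrite("pics/s6.png",np.hstack([cv2.resize(w["image"],(400,300)),cv2.resize(c["image"][200:290,330:450],(400,300),interpolation=cv2.INTER_CUBIC)])[...,::-1])
E
```

```text
[724.94900393 205.89471502  81.09208187] [-0.05381264  0.5403931   0.00821594]
```

View pics/s6.png

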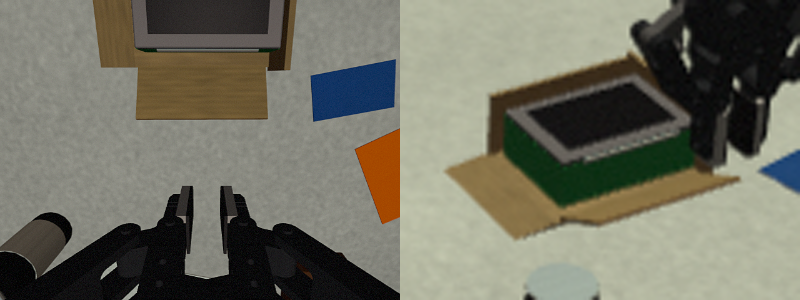

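The near flap stands. In the wrist view the far flap's edge runs from (136,119) to (267,118).

```bash
python3 - <<'E'
from h import *
w=dict(np.load("w6.npz"))
for z in (18,22,26): print(z,np.round(ray(w,[[136*1.6,119*1.6],[267.5*1.6,118*1.6]],z)[:,:2],1).tolist())
E
```

```text
18 [[683.6, 148.3], [681.2, 256.1]]
22 [[682.8, 149.4], [680.5, 255.1]]
26 [[682.1, 150.5], [679.8, 254.1]]
```

{"name": "play_rows", "arguments": {"commands": [{"delta_pos":[0,0,0.04],"yaw":0,"grip":0.2},{"delta_pos":[0,0,0.068],"yaw":0,"grip":0.2},{"delta_pos":[0,0,0.068],"yaw":0,"grip":0.2},{"delta_pos":[0.015,0,0.068],"yaw":0,"grip":0.2},{"delta_pos":[0.025,0,0.068],"yaw":0,"grip":0.2},{"delta_pos":[0.025,0,0.068],"yaw":0,"grip":0.2}]}}

```text
clock: 21.3
position: [699.6, 206.1, 13.8]
tool_rot: [[-1.0, -0.015, 0.002], [-0.015, 1.0, 0.002], [-0.002, 0.002, -1.0]]
ft_force: [-0.1, 0.4, 0.1]
grip_width: 0.201
gripper_force: 0.0
```

{"name": "play_rows", "arguments": {"commands": [{"delta_pos":[0.005,0,0.002],"yaw":0,"grip":0.2},{"delta_pos":[0.0085,0,0],"yaw":0,"grip":0.2},{"delta_pos":[0.0125,0,-0.0056],"yaw":0,"grip":0.2},{"delta_pos":[0.016,0,-0.009],"yaw":0,"grip":0.2},{"delta_pos":[0.0195,0,-0.012],"yaw":0,"grip":0.2},{"delta_pos":[0.0235,0,-0.0145],"yaw":0,"grip":0.2},{"delta_pos":[0.0277,0,-0.0166],"yaw":0,"grip":0.2},{"delta_pos":[0.032,0,-0.0183],"yaw":0,"grip":0.2},{"delta_pos":[0.0366,0,-0.0195],"yaw":0,"grip":0.2},{"delta_pos":[0.0413,0,-0.0203],"yaw":0,"grip":0.2},{"delta_pos":[0.044,0,-0.0205],"yaw":0,"grip":0.2}]}}

```text
clock: 22.4
position: [654.9, 204.4, 31.4]
tool_rot: [[-1.0, -0.014, -0.001], [-0.014, 1.0, -0.0], [0.001, -0.0, -1.0]]
ft_force: [-0.3, 0.3, -0.7]
grip_width: 0.197
gripper_force: 0.2
```

{"name": "play_rows", "arguments": {"commands": [{"delta_pos":[0.001,0,0],"yaw":0,"grip":0.2},{"delta_pos":[0.001,0,0],"yaw":0,"grip":0.2}]}}

```text
clock: 22.6
position: [654.5, 204.5, 31.5]
tool_rot: [[-1.0, -0.014, -0.0], [-0.014, 1.0, 0.0], [0.0, 0.0, -1.0]]
ft_force: [-0.8, 0.0, -0.6]
grip_width: 0.196
gripper_force: 0.0
```

{"name": "play_rows", "arguments": {"commands": [{"delta_pos":[0.001,0,0],"yaw":0,"grip":0.2},{"delta_pos":[0.002,0,0],"yaw":0,"grip":0.2}]}}

```text
clock: 22.8
position: [652.8, 204.5, 31.6]
tool_rot: [[-1.0, -0.014, 0.0], [-0.014, 1.0, 0.0], [-0.0, 0.0, -1.0]]
ft_force: [0.2, 0.1, -0.2]
grip_width: 0.203
gripper_force: 0.3
```

{"name": "play_rows", "arguments": {"commands": [{"delta_pos":[0.001,0,0],"yaw":0,"grip":0.2},{"delta_pos":[0.001,0,0],"yaw":0,"grip":0.2}]}}

```text
clock: 23.0
position: [652.0, 204.4, 31.7]
tool_rot: [[-1.0, -0.014, 0.001], [-0.014, 1.0, 0.0], [-0.001, 0.0, -1.0]]
ft_force: [1.2, 0.2, -0.9]
grip_width: 0.199
gripper_force: 0.7
```

{"name": "play_rows", "arguments": {"commands": [{"delta_pos":[0.001,0,0],"yaw":0,"grip":0.2},{"delta_pos":[0.001,0,0],"yaw":0,"grip":0.2}]}}

```text
clock: 23.2
position: [651.8, 204.4, 31.7]
tool_rot: [[-1.0, -0.014, 0.002], [-0.014, 1.0, 0.0], [-0.002, 0.0, -1.0]]
ft_force: [5.5, 1.8, -3.8]
grip_width: 0.2
gripper_force: 2.4
```

{"name": "play_rows", "arguments": {"commands": [{"delta_pos":[0.001,0,0],"yaw":0,"grip":0.2},{"delta_pos":[0.001,0,0],"yaw":0,"grip":0.2}]}}

```text
clock: 23.4
position: [651.7, 204.5, 31.9]
tool_rot: [[-1.0, -0.014, 0.004], [-0.014, 1.0, 0.0], [-0.004, 0.0, -1.0]]
ft_force: [8.1, 0.9, -5.2]
grip_width: 0.202
gripper_force: 3.7
```

{"name": "play_rows", "arguments": {"commands": [{"delta_pos":[-0.01,0,0],"yaw":0,"grip":0.2},{"delta_pos":[-0.04,0,0],"yaw":0,"grip":0.2},{"delta_pos":[-0.04,0,-0.05],"yaw":0,"grip":0.2},{"delta_pos":[-0.04,0,-0.1],"yaw":0,"grip":0.2},{"delta_pos":[-0.04,0,-0.15],"yaw":0,"grip":0.2},{"delta_pos":[0,0.05,-0.2],"yaw":0,"grip":0.2},{"delta_pos":[0.04,0.1,-0.2],"yaw":0,"grip":0.2},{"delta_pos":[0.08,0.15,-0.2],"yaw":0,"grip":0.2},{"delta_pos":[0.12,0.18,-0.2],"yaw":0,"grip":0.2},{"delta_pos":[0.12,0.2,-0.2],"yaw":0,"grip":0.2},{"delta_pos":[0.12,0.2,-0.2],"yaw":0,"grip":0.2}]}}

```text
clock: 24.5
position: [522.3, 408.4, 231.8]
tool_rot: [[-1.0, -0.022, -0.003], [-0.022, 1.0, 0.002], [0.003, 0.002, -1.0]]
ft_force: [-0.4, 0.6, -0.2]
grip_width: 0.2
gripper_force: 0.0
```

```bash
python3 - <<'E'
from plant import *
from h import *
t=capture("top");c=capture("scene");np.savez("t7.npz",**t)
s=get_state();print(s["position"],s["ft_force"],s["clock"])
cv2.imwrite("pics/s7.png",np.hstack([cv2.resize(t["image"][160:250,205:325],(400,300),interpolation=cv2.INTER_CUBIC),cv2.resize(c["image"][200:290,330:450],(400,300),interpolation=cv2.INTER_CUBIC)])[...,::-1])
E
```

```text
[523.7778493  406.81454239 231.45372186] [-0.0782923  -0.20391492 -0.60359382] 24.6
```

View pics/s7.png

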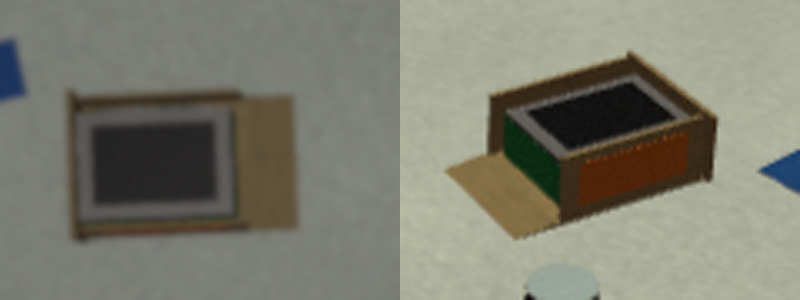

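Both flaps stand upright and the case sits square against the end wall (top crop, lid edge at u≈77). The robot is clear, so I'm handing in.

```bash
python3 -c "
from plant import *
print(finish_job())"
```

```text
the job is handed in; nothing more can be done
None
```

Case c was the packed one; it is in the tray against the end wall, both flaps stand upright, and I handed the job in at about 24.6 s (the verdict was not shown).

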